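Pop out and turn the T-handle of a tool box, then raise its lid

ROBOT

A 6-joint arm with a two-finger parallel gripper is mounted at the origin on a cart in front of the work surface, level with it; the furniture and walls round the work are solid. World frame = base frame: x ahead of the robot, y to its left, z up, the work surface at z = 0. Lengths are in m, angles in rad, forces in N, time in s.
With the tool pointing down it reaches from about 0.35 to 0.8 m from the base axis. Payload 7.3 kg.
Tool frame: the origin (TCP) lies between the finger pads; the fingertips stand 25 mm ahead of it and the grasp point (between the pads) lies 6 mm ahead of it (r.tip_extent is the distance from the TCP to the fingertips, in m); z points along the fingers, y is the direction in which the jaws open and shut (so a half turn about z gives the same grasp; the last joint's range is limited). The gripper opens to 85 mm and grips with 20 to 120 N. Pads are 22 mm wide; open, the fingers measure 114 mm over their backs; the gripper's body (76 mm by 85 mm) begins 54 mm behind the grasp point. The pads swing forward as they close: fully open they stand 13 mm farther back than shut.
Start: joints at [-1.383, 0.342, 1.524, -0, 1.275, -0.146], TCP at [0.172, -0.496, 0.256] pointing down, gripper open.
Joint ranges: [-2.53, 2.53], [-0.77, 2.02], [0.04, 2.7], [-1, 4.14], [0.28, 2.66], [-3.11, 3.11]. Speed limits (rad/s): [2.57, 2.57, 3.14, 3.14, 3.14, 3.14].

INTERFACE

Orientations are given as a unit quaternion [x, y, z, w].
In Python, from workcell import r, command_gripper, optics gives the robot as it stands. The module is installed in compiled form; this text tells all that it offers. Calls block until the motion is done:
- r.reach(position, orientation): joint-space move of the TCP to a pose.
- r.move_straight(position, orientation=None, speed=0.15, max_force=None): straight line of the TCP; orientation=None keeps the orientation; speed is the mean speed in m/s. With max_force (N) it stops when the force on the tool has changed by that much, and returns True; else False.
- r.movej(angles): joint-space move.
- command_gripper(opening, force=None): finger opening in m; force is the grip in N (None keeps the last); returns when the fingers have stopped.
- r.hold(seconds).
- r.solve_ik(position, orientation): joint angles nearest the present ones, or None.
- r.read_state(): the state.
- optics.get_image(name): name is "side" or "top"; returns (picture, depth): 420x560x3 uint8, red, green, blue; 420x560 float32, m along the optical axis (not along the pixel's ray), 0 where there is no reading.
- optics.camera_model(name): a dict with "K" (3x3 intrinsics, pixels), "R" (3x3) and "t" (3): a world point X has camera coordinates R X + t. Camera axes: x right, y down, z forward; pixel columns grow to the right and rows downward; lengths in m; the calibration is good to about 2 mm. A picture is of the moment at which its call begins. camera_model takes no time and is no camera call.
A pose or a line that the arm cannot do raises r.PlanningError and nothing moves.
- r.finish_job(): hands the job in, once; it reports no verdict.
The state is a dict: "time_s": time; "joint_positions": joint angles; "dq": joint speeds; "tau": joint torques, N m; "eef_pos": TCP position; "eef_rot": TCP orientation; "contact_force": force on the tool from outside, world axes, zero at the start; "torque": the same for the moment, N m; "grip_width": finger opening in m.
Only numpy, scipy, OpenCV 4.12 (cv2) and the standard library are available. Lean on these libraries where they do the work, as an engineer would, in place of code of your own. Each camera call takes 0.05 s, during which the arm holds its last target. There are 200 camera calls.

TASK

Open the blue tool box on the bench: press the red button until the T-handle pops out, turn the handle counter-clockwise until its latch lets go, then raise the lid by the handle to about 25 degrees and leave it standing open by itself. The latch is worn, so feel gently for its stops and do not force it, and do not disturb the orange screwdriver, the tape roll and the rubber boot lying beside the box.

Things in the scene. Friction and masses are not known exactly. Their poses are not given: they have to be found in the camera images.
- toolbox: Fixed blue steel tool box, 230 (x) x 310 (y) x 90 mm, standing on the bench, with a hinged aluminium lid 12 mm thick on top. Origin at the centre of its underside; x points from the front (robot side) to the hinged rear edge, y to the left along the front, z up.
- lid (a joint): Angle of the lid about its rear hinge, rad; 0 closed, grows as the front edge rises, at most 1.2. A strut balances its weight and a stiff hinge holds it at any angle where it is left; about 3 to 5 N upward at the handle lifts it once the latch has let go.
- lid_hinge (a point): Point on the lid's hinge line, at box x = +115 mm, y = 0, z = 90 mm. Its z axis is normal to the lid, and it turns with the lid: the hinge line is its y axis.
- handle_mid (a point): Centre of the steel T-handle bar (84 long, 14 wide, 12 mm high, on a round stem), at box x = -35 mm, y = 0, 150 mm in front of the hinge. Its y axis lies along the bar, z along the stem. Stowed, the bar lies across the box in a slot of the black plate, 1 mm below its face, and can be neither gripped nor turned; popped out, its underside is 15 mm and its top 27 mm above the plate.
- thandle (a joint): How far the T-handle has popped out along its stem, m: 0 stowed, 0.028 fully out, where a light spring keeps it.
- rotor (a joint): Turn of the T-handle about its stem, rad; 0 with the bar along the box's y, positive counter-clockwise from above. It turns stiffly (0.15 N m) and stays where left. Because of wear its end stop lies anywhere from 57 to 81 degrees (1.0 to 1.41 rad), and the latch lets go only about 9 degrees (0.16 rad) before the stop: turn until the stop is felt, no further.
- button_top (a point): Centre of the top face of the red round push button, 22 mm across, standing 14 mm proud of the plate, at box x = -35 mm, y = -72 mm, to the right of the bar's end. z axis up out of the lid.
- button (a joint): Travel of the push button, m, positive pressed. Its spring takes 2 N at first and 0.5 N more per mm. Because of wear the handle is released somewhere between 3 and 7 mm of travel, and a hard stop follows 2.5 mm after that point. The button springs back by itself and the handle stays out.
- button_stop: The button's hard stop, a small steel block inside the lid, out of reach. It shall take no more than 15 N.
- turn_stop: The handle's end stop, a steel pin inside the lid, out of reach; the latch's tongue meets it 30 mm from the stem's axis. It shall take no more than 12 N (0.36 N m at the handle, beyond the 0.15 N m of stiffness). Easing back a few degrees (under 6) from it leaves the latch free.
- keeper: The steel keeper plate inside the box's front wall, out of reach, under which the latch's tongue holds the lid shut. It shall take no more than 20 N, so do not pull hard on the lid while it is latched.
- driver: Loose screwdriver with an orange handle, 22 x 132 x 25 mm, lying to the left of the box; a bystander. Origin at the centre of its underside.
- tape: Loose roll of black tape, 70 mm across, 19 mm high, lying to the right of the box; a bystander. Origin at the centre of its underside.
- boot: Loose black rubber boot, 25 x 36 x 17 mm, lying to the right of the box; a bystander. Origin at the centre of its underside.
- plate_top (a point): Point on the top face of the black plastic handle plate, at the T-handle's axis; 118 mm above the bench with the lid closed, z axis up. The plate is 52 mm (box x) by 160 mm (box y) and rises 16 mm from the lid; it reaches 63 mm to the left and 97 mm to the right of this point.

How it is judged:
By the outcome, as a careful person would: the job done as asked, in the order asked, and still so for the second after the job is handed in, with the robot touching nothing.
It also fails if it takes over 72 s, if anything falls off the work surface, if the arm or the gripper's body presses on something with over 40 N, if the wrist force passes 120 N, or if a joint passes its speed limit or range.

## Working session

There is one attempt and no reset: what is moved stays moved. The work goes in short steps, each a Python script; the robot and the scene stay as the last script left them, time stands still between calls to the robot, and variables do not carry over. Pictures are saved under pics/ and viewed, about 8 in all and at most 12, crops included, and the job is handed in when it is done.

```bash
mkdir -p pics
python3 - <<'E'
from workcell import r, optics
import cv2, numpy as np
for n in("top","side"):
    im,d=optics.get_image(n); cv2.imwrite(f"pics/{n}0.png",im[:,:,::-1]); np.savez(f"{n}0.npz",im=im,d=d)
    m=optics.camera_model(n); print(n,np.round(m["K"],1).tolist(),np.round(m["R"],3).tolist(),np.round(m["t"],3).tolist(), (-m["R"].T@m["t"]).round(3))
s=r.read_state();print({k:np.round(v,3).tolist() for k,v in s.items()},r.tip_extent)
E
```

```text
top [[396.2, 0.0, 275.6], [0.0, 396.2, 206.4], [0.0, 0.0, 1.0]] [[-0.024, -1.0, -0.003], [-0.996, 0.024, -0.085], [0.085, 0.001, -0.996]] [0.066, 0.564, 0.89] [0.487 0.051 0.935]
side [[428.5, 0.0, 283.2], [0.0, 428.5, 210.7], [0.0, 0.0, 1.0]] [[1.0, -0.005, -0.0], [-0.004, -0.664, -0.747], [0.004, 0.747, -0.664]] [-0.544, 0.115, 1.087] [ 0.54  -0.739  0.808]
{'time_s': 0.1, 'joint_positions': [-1.383, 0.343, 1.525, -0.0, 1.275, -0.146], 'dq': [0.001, -0.003, -0.003, 0.001, 0.001, 0.001], 'tau': [0.002, -43.445, -24.649, -0.0, 0.005, 0.0], 'eef_pos': [0.172, -0.496, 0.256], 'eef_rot': [0.986, 0.166, -0.0, -0.001], 'contact_force': [-0.663, -0.184, 0.008], 'torque': [0.083, 0.045, 0.049], 'grip_width': 0.085} 0.025
```

View pics/top0.png

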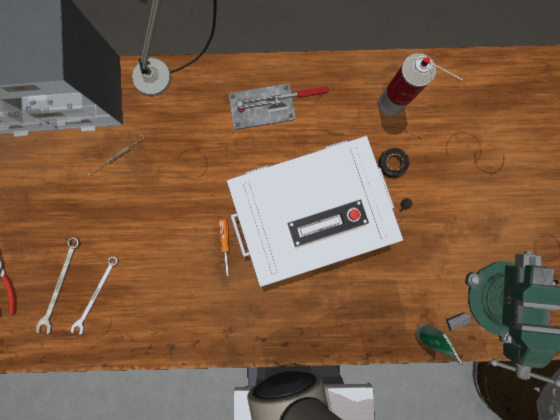

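View pics/side0.png

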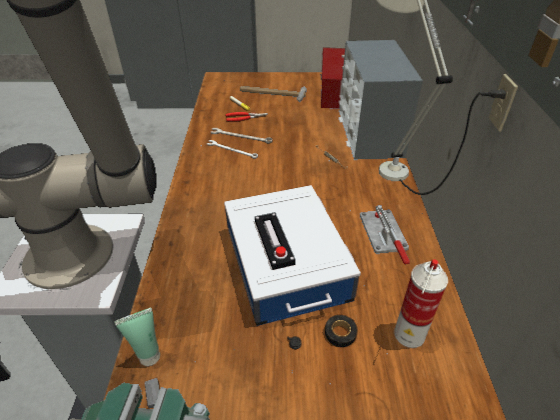

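The top view shows the lid corners near (228,179), (367,137), (401,240) and (262,285), the red button at (354,214) and the handle slot centred near (320,226). The screwdriver is at (224,245), the tape at (394,162) and the boot at (406,204). The side view agrees, with the button at (281,253).

```bash
cat > h.py <<'E'
from workcell import r, optics, command_gripper
import cv2, numpy as np
from scipy.spatial.transform import Rotation as Ro
def cast(n,uv,z):
    m=optics.camera_model(n);K,R,t=m["K"],m["R"],m["t"]
    c=-R.T@t; p=np.c_[np.atleast_2d(uv),np.ones(len(np.atleast_2d(uv)))]
    d=(R.T@np.linalg.inv(K)@p.T).T
    return c+d*((z-c[2])/d[:,2])[:,None]
def red(im):
    h=cv2.cvtColor(im,cv2.COLOR_RGB2HSV)
    return (((h[...,0]<6)|(h[...,0]>174))&(h[...,1]>150)&(h[...,2]>90)).astype(np.uint8)
def q(yaw): # tool down, tool y (jaw) axis: world angle yaw
    # tool z=-Z, y=(cos,sin,0), x=y×z
    y=np.array([np.cos(yaw),np.sin(yaw),0]);z=np.array([0,0,-1.]);x=np.cross(y,z)
    return Ro.from_matrix(np.c_[x,y,z]).as_quat()
E
python3 - <<'E'
from h import *
for n in("top","side"):
    f=np.load(n+"0.npz");im=f["im"];d=f["d"]
    win=np.zeros(im.shape[:2],np.uint8)
    if n=="top": win[190:262,275:385]=1
    else: win[205:275,245:300]=1
    m=red(im)*win
    cs,_=cv2.findContours(m,0,1);c=max(cs,key=cv2.contourArea);M=cv2.moments(m,True)
    uv=[M['m10']/M['m00'],M['m01']/M['m00']];print(n,"btn",np.round(uv,1),cv2.boundingRect(c),cast(n,uv,.132).round(4))
    blk=((im.max(2)<75)*win).astype(np.uint8)
    blk=cv2.morphologyEx(blk,cv2.MORPH_CLOSE,np.ones((15,15)))|m
    cs,_=cv2.findContours(blk,0,1);c=max(cs,key=cv2.contourArea)
    b=cv2.boxPoints(cv2.minAreaRect(c));P=cast(n,b,.118)[:,:2]
    print("plate",b.round(0).tolist(),P.round(3).tolist(),"sides",np.linalg.norm(P[1]-P[0]).round(3),np.linalg.norm(P[2]-P[1]).round(3),"mid",P.mean(0).round(4))
    l=((im.min(2)>150)).astype(np.uint8);l[:, :200]=0
    l=cv2.morphologyEx(l,cv2.MORPH_CLOSE,np.ones((7,7)));l=cv2.morphologyEx(l,cv2.MORPH_OPEN,np.ones((25,25)))
    cs,_=cv2.findContours(l,0,1)
    for c in cs:
        if cv2.contourArea(c)>6000:
            P=cast(n,c[:,0].astype(float),.102)[:,:2].astype(np.float32)
            R=cv2.minAreaRect(P);print("lid",np.round(R[0],4),np.round(R[1],3),R[2])
            bx=cv2.boxPoints(R);print(bx.round(3).tolist())
E
```

```text
top btn [354.2 214.1] (350, 210, 10, 9) [[ 0.5363 -0.1073  0.132 ]]
plate [[288.0, 223.0], [360.0, 200.0], [367.0, 222.0], [295.0, 245.0]] [[0.521, 0.027], [0.566, -0.124], [0.52, -0.136], [0.476, 0.013]] sides 0.157 0.048 mid [ 0.5209 -0.0549]
lid [ 0.55   -0.0231] [0.238 0.333] 16.47062873840332
[[0.3889999985694885, 0.10300000011920929], [0.4830000102519989, -0.21699999272823334], [0.7110000252723694, -0.14900000393390656], [0.6169999837875366, 0.17000000178813934]]
side btn [280.3 250.8] (276, 246, 10, 11) [[ 0.5371 -0.1087  0.132 ]]
plate [[253.0, 218.0], [276.0, 210.0], [296.0, 263.0], [273.0, 272.0]] [[0.473, 0.011], [0.527, 0.04], [0.569, -0.132], [0.522, -0.155]] sides 0.061 0.178 mid [ 0.5227 -0.059 ]
```

```bash
cat >> h.py <<'E'
YAW=np.radians(16.5); BX=np.array([np.cos(YAW),np.sin(YAW),0]); BY=np.array([-np.sin(YAW),np.cos(YAW),0])
BTN=np.array([.5367,-.108,.132]); H=BTN+.072*BY; H[2]=.118+.021   # bar centre popped
HINGE=np.array([*(H+.150*BX)[:2],.090])
def lifted(p,quat,a):  # rotate pose about hinge line, front rising by a
    R=Ro.from_rotvec(BY*a); return HINGE+R.apply(p-HINGE),(R*Ro.from_quat(quat)).as_quat()
def st():
    s=r.read_state(); return s["time_s"],np.round(s["contact_force"],2),np.round(s["torque"],3),np.round(s["eef_pos"],4),round(s["grip_width"],4)
E
python3 - <<'E'
from h import *
print("H",H.round(4),"hinge",HINGE.round(4))
for base in(YAW,YAW-np.pi):
  print("base",round(base,2))
  for t in(0,1.0,1.41):
    p=H+[0,0,.006+.003]; Q=q(base+t)
    for a in(0,.25,.44,.47):
        P,QQ=lifted(p,Q,a); s=r.solve_ik(P,QQ); print(t,a,None if s is None else np.round(s,2))
command_gripper(0.0,30); print(r.tip_extent,st())
r.reach([BTN[0],BTN[1],.132+.025+.05],q(YAW-np.pi)); print(st(),np.round(r.read_state()["joint_positions"],2))
im,d=optics.get_image("side");cv2.imwrite("pics/s1.png",cv2.resize(im[120:330,180:400,::-1],None,fx=2.5,fy=2.5))
E
```

```text
H [ 0.5163 -0.039   0.139 ] hinge [0.6601 0.0036 0.09  ]
base 0.29
0 0 [-0.22  0.44  1.7  -0.    1.   -0.51]
0 0.25 [-0.15  0.55  1.42 -0.11  1.4  -0.41]
0 0.44 [-0.1   0.67  1.18 -0.16  1.7  -0.38]
0 0.47 [-0.1   0.69  1.14 -0.17  1.74 -0.38]
1.0 0 [-0.22  0.44  1.7  -0.    1.   -1.51]
1.0 0.25 [-0.15  0.55  1.42 -0.11  1.4  -1.41]
1.0 0.44 [-0.1   0.67  1.18 -0.16  1.7  -1.38]
1.0 0.47 [-0.1   0.69  1.14 -0.17  1.74 -1.38]
1.41 0 [-0.22  0.44  1.7  -0.    1.   -1.92]
1.41 0.25 [-0.15  0.55  1.42 -0.11  1.4  -1.82]
1.41 0.44 [-0.1   0.67  1.18 -0.16  1.7  -1.79]
1.41 0.47 [-0.1   0.69  1.14 -0.17  1.74 -1.79]
base -2.85
0 0 [-0.22  0.44  1.7  -0.    1.    2.63]
0 0.25 [-0.15  0.55  1.42 -0.11  1.4   2.73]
0 0.44 [-0.1   0.67  1.18 -0.16  1.7   2.76]
0 0.47 [-0.1   0.69  1.14 -0.17  1.74  2.76]
1.0 0 [-0.22  0.44  1.7  -0.    1.    1.63]
1.0 0.25 [-0.15  0.55  1.42 -0.11  1.4   1.73]
1.0 0.44 [-0.1   0.67  1.18 -0.16  1.7   1.76]
1.0 0.47 [-0.1   0.69  1.14 -0.17  1.74  1.76]
1.41 0 [-0.22  0.44  1.7  -0.    1.    1.22]
1.41 0.25 [-0.15  0.55  1.42 -0.11  1.4   1.32]
1.41 0.44 [-0.1   0.67  1.18 -0.16  1.7   1.35]
1.41 0.47 [-0.1   0.69  1.14 -0.17  1.74  1.35]
0.025 (0.8667, array([0.12, 0.28, 0.46]), array([-0.022, -0.065,  0.017]), array([ 0.172 , -0.496 ,  0.2563]), -0.0001)
(3.1333, array([ 0.01, -0.36,  0.55]), array([-0.022, -0.036, -0.024]), array([ 0.5366, -0.1085,  0.207 ]), 0.0) [-0.34  0.43  1.54 -0.    1.18  2.51]
```

View pics/s1.png

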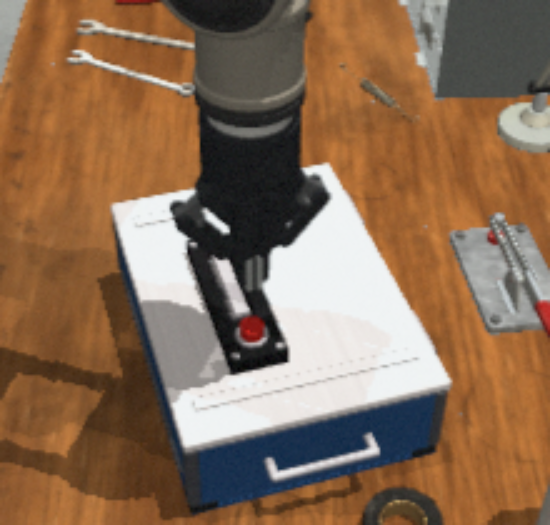

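The fingers hang above the button at crop pixel (255,280), with the button at (252,328). The alignment looks right, so I'll press in small guarded steps.

Run:
```python
from h import *
r.move_straight([BTN[0],BTN[1],.132+.025+.006],speed=.06); r.hold(.2)
f0=np.mean([(r.hold(.03),r.read_state()["contact_force"][2])[1] for _ in range(5)]);print("f0",f0)
z=.163; L=[]
while z>.157-.0125:
    z-=.0005; r.move_straight([BTN[0],BTN[1],z],speed=.01); 
    s=r.read_state(); f=s["contact_force"][2]-f0; L.append((round(s["eef_pos"][2]*1e3-25,2),round(f,2)))
    if f>9: break
print(L)
im,d=optics.get_image("side")
r.move_straight([BTN[0],BTN[1],.25],speed=.12); print(st())
a,_=optics.get_image("side"); b,_=optics.get_image("top");np.savez("p2.npz",side=a,top=b)
cv2.imwrite("pics/s2.png",np.hstack([cv2.resize(x,(390,390)) for x in(a[180:300,220:340,::-1],b[170:290,270:390,::-1])]))
```

```text
f0 0.4698842754187641
[(np.float64(137.45), np.float64(-0.34)), (np.float64(136.94), np.float64(-1.07)), (np.float64(136.44), np.float64(-0.43)), (np.float64(135.98), np.float64(-0.91)), (np.float64(135.47), np.float64(-0.23)), (np.float64(134.97), np.float64(0.15)), (np.float64(134.46), np.float64(-0.48)), (np.float64(133.95), np.float64(-0.71)), (np.float64(133.48), np.float64(-0.68)), (np.float64(132.95), np.float64(0.06)), (np.float64(132.45), np.float64(-0.12)), (np.float64(132.08), np.float64(0.49)), (np.float64(131.76), np.float64(2.32)), (np.float64(131.17), np.float64(3.86)), (np.float64(130.57), np.float64(3.74)), (np.float64(130.01), np.float64(3.33)), (np.float64(129.53), np.float64(4.27)), (np.float64(129.05), np.float64(4.62)), (np.float64(128.59), np.float64(4.75)), (np.float64(128.08), np.float64(4.45)), (np.float64(127.61), np.float64(4.89)), (np.float64(127.13), np.float64(4.56)), (np.float64(126.67), np.float64(5.66)), (np.float64(126.01), np.float64(3.96)), (np.float64(125.51), np.float64(5.0)), (np.float64(125.04), np.float64(4.61)), (np.float64(124.57), np.float64(5.13)), (np.float64(124.1), np.float64(6.64)), (np.float64(123.63), np.float64(5.48)), (np.float64(123.39), np.float64(7.11)), (np.float64(123.19), np.float64(9.41))]
(13.2333, array([-0.44, -0.96,  0.24]), array([-0.024,  0.026,  0.003]), array([ 0.5362, -0.1078,  0.2489]), 0.0001)
```

View pics/s2.png

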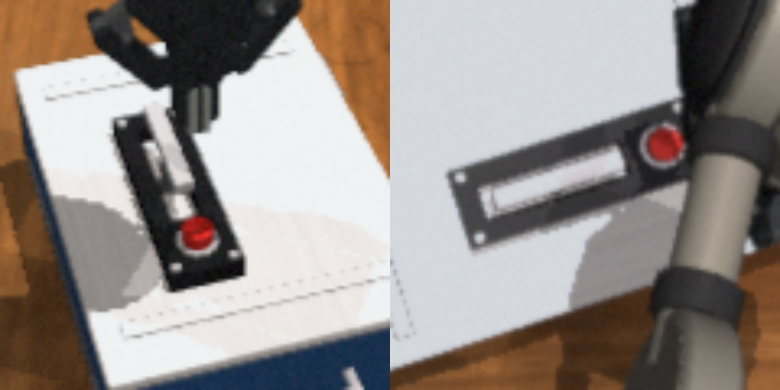

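The T-handle has popped out: the bar stands clear of the slot in the left crop at (170,150). In the top crop its ends are near (490,200) and (622,160). Next I'll measure its centre.

Run:
```python
from h import *
f=np.load("p2.npz"); im=f["top"]
w=np.zeros(im.shape[:2],np.uint8); w[210:240,292:347]=1
g=im.min(2); pl=((im.max(2)<110)).astype(np.uint8)
for th in(130,170,200):
    m=((g>th)*w).astype(np.uint8)
    n,lab,S,C=cv2.connectedComponentsWithStats(m)
    for i in range(1,n):
        if S[i,4]>60:
            c=cv2.findContours((lab==i).astype(np.uint8),0,1)[0][0]
            R=cv2.minAreaRect(c); B=cast("top",cv2.boxPoints(R),.145)[:,:2]
            print(th,S[i].tolist(),np.round(R[0],1),np.round(R[1],1),"mid",B.mean(0).round(4),[np.linalg.norm(B[k]-B[k+1]).round(3) for k in(0,1)])
uv=np.argwhere(red(im)*(np.indices(im.shape[:2])[0]>200)*(np.indices(im.shape[:2])[1]<380)*(np.indices(im.shape[:2])[1]>340)>0)[:,::-1].mean(0); print("btn",uv,cast("top",uv,.132))
print("H est",H)
cv2.imwrite("pics/t3.png",cv2.resize(im[200:250,285:375,::-1],None,fx=8,fy=8,interpolation=0))
```

```text
130 [292, 210, 35, 12, 218] [309.  215.5] [11. 34.] mid [ 0.5349 -0.0144] [np.float64(0.068), np.float64(0.022)]
130 [297, 215, 45, 22, 376] [319.7 225.5] [ 9.3 45.2] mid [ 0.5144 -0.035 ] [np.float64(0.09), np.float64(0.019)]
130 [320, 231, 27, 9, 126] [333. 235.] [ 8. 26.] mid [ 0.495  -0.0609] [np.float64(0.052), np.float64(0.016)]
170 [292, 210, 33, 11, 196] [308. 215.] [10. 32.] mid [ 0.536  -0.0124] [np.float64(0.064), np.float64(0.02)]
170 [302, 216, 40, 18, 250] [321.4 224.5] [ 7.5 40.8] mid [ 0.5163 -0.0385] [np.float64(0.082), np.float64(0.015)]
200 [292, 210, 31, 11, 173] [305.5 210.5] [ 9.5 31.6] mid [ 0.5451 -0.0077] [np.float64(0.063), np.float64(0.019)]
200 [302, 217, 39, 16, 186] [321.2 224.6] [ 5.1 39.8] mid [ 0.5162 -0.0382] [np.float64(0.08), np.float64(0.01)]
btn [354.30136986 213.98630137] [[ 0.53658285 -0.10744282  0.132     ]]
H est [ 0.5162509  -0.03896498  0.139     ]
```

View pics/t3.png

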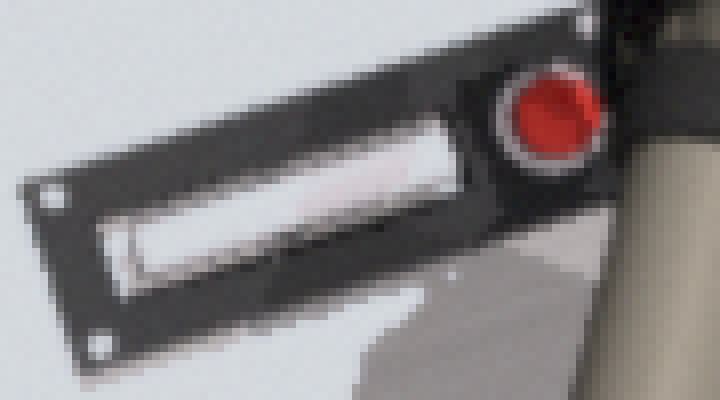

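The bar's centre (0.516, -0.0385) and its 82 × 15 mm size agree with the estimate made from the button. Now to grip it.

Run:
```python
from h import *
Q=q(YAW-np.pi); p=H+[0,0,.009]
command_gripper(.045,30)
r.reach(p+[0,0,.06],Q); 
print("hit",r.move_straight(p,Q,speed=.08,max_force=6)); r.hold(.2); print(st())
command_gripper(0.0,30); r.hold(.2); print(st())
for t in np.radians([2,4,6,8,10]):
    r.movej(r.solve_ik(p,q(YAW-np.pi+t))); r.hold(.1); print(np.degrees(t),st())
```

```text
hit False
(15.3583, array([ 0.8 , -0.36,  0.42]), array([-0.036, -0.018,  0.023]), array([ 0.5165, -0.039 ,  0.1485]), 0.0452)
(15.9333, array([2.06, 1.43, 1.46]), array([ 0.237, -0.247, -0.005]), array([ 0.5166, -0.0389,  0.1482]), 0.0136)
2.0 (16.2833, array([3.21, 1.99, 1.37]), array([ 0.369, -0.431, -0.032]), array([ 0.5166, -0.0389,  0.1481]), 0.0133)
4.0 (16.6333, array([4.38, 1.95, 1.34]), array([ 0.333, -0.601, -0.018]), array([ 0.5165, -0.0389,  0.1481]), 0.0135)
6.000000000000001 (16.9833, array([4.58, 1.04, 1.66]), array([ 0.481, -0.722,  0.003]), array([ 0.5165, -0.0389,  0.1481]), 0.0132)
8.0 (17.3333, array([3.72, 2.73, 1.06]), array([ 0.394, -0.713, -0.052]), array([ 0.5165, -0.0389,  0.1481]), 0.0136)
10.0 (17.6833, array([3.91, 2.98, 1.66]), array([ 0.443, -0.716, -0.01 ]), array([ 0.5166, -0.0389,  0.1481]), 0.0133)
```

The z moment is smaller than the expected 0.15 N m, so I'll check whether the bar is following.

Run:
```python
from h import *
p=H+[0,0,.009]
for t in np.radians([15,20,25,30]):
    r.movej(r.solve_ik(p,q(YAW-np.pi+t))); r.hold(.1); s=r.read_state()
    y=Ro.from_quat(s["eef_rot"]).as_matrix()[:,1]
    print(np.degrees(t),st(),"tau6",round(s["tau"][5],3),"rot",np.degrees(np.arctan2(y[1],y[0])-YAW+np.pi).round(2))
a,_=optics.get_image("side"); b,_=optics.get_image("top")
cv2.imwrite("pics/s4.png",np.hstack([cv2.resize(x,(400,400)) for x in(a[190:280,235:325,::-1],b[185:265,280:360,::-1])]))
```

```text
14.999999999999998 (18.0333, array([4.1 , 2.57, 1.18]), array([ 0.431, -0.757,  0.193]), array([ 0.5166, -0.0389,  0.1481]), 0.0137) tau6 0.129 rot 14.95
20.0 (18.3833, array([5.45, 2.55, 1.55]), array([ 0.379, -0.744,  0.161]), array([ 0.5166, -0.0389,  0.1481]), 0.0133) tau6 0.131 rot 19.95
25.0 (18.7333, array([3.65, 2.49, 1.2 ]), array([ 0.377, -0.791,  0.156]), array([ 0.5166, -0.0389,  0.1482]), 0.0134) tau6 0.132 rot 24.95
29.999999999999996 (19.0833, array([5.34, 1.7 , 1.33]), array([ 0.428, -0.793,  0.167]), array([ 0.5167, -0.0389,  0.1482]), 0.0134) tau6 0.132 rot 29.95
```

View pics/s4.png

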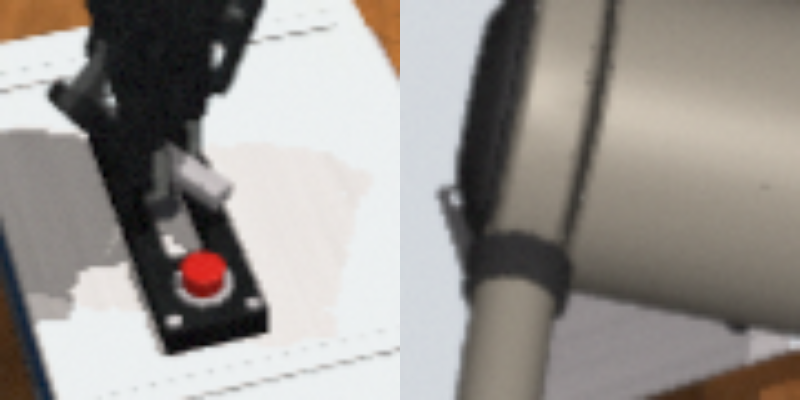

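The bar has turned with the tool: its near end is at (215,185), clear of the slot. The resisting moment is steady at about 0.16 N m and tau6 is clean, so I'll carry on and feel for the stop.

Run:
```python
from h import *
p=H+[0,0,.009]; L=[]
def go(deg):
    r.movej(r.solve_ik(p,q(YAW-np.pi+np.radians(deg)))); s=r.read_state()
    y=Ro.from_quat(s["eef_rot"]).as_matrix()[:,1]; a=np.degrees(np.arctan2(y[1],y[0])-YAW+np.pi)%360
    L.append((round(deg,1),round(float(a),2),round(float(s["tau"][5]),3),round(float(s["torque"][2]),3))); return s
for d in(35,40,45,50,54): go(d)
base=L[-1][2]; d=54; hit=False
while d<93:
    d+=.5; s=go(d)
    if abs(s["tau"][5]-base)>.10 or abs(s["torque"][2])>.33: hit=True; break
r.hold(.15); s=r.read_state(); print(L[:6],L[-14:],hit,s["tau"][5],st())
```

```text
[(35, 34.97, -0.054, 0.098), (40, 39.97, -0.054, 0.095), (45, 44.97, -0.054, 0.147), (50, 49.97, -0.054, 0.186), (54, 53.96, -0.071, 0.147), (54.5, 54.42, -0.127, -0.055)] [(62.5, 62.42, -0.132, -0.116), (63.0, 62.92, -0.132, -0.123), (63.5, 63.42, -0.132, -0.107), (64.0, 63.92, -0.132, -0.091), (64.5, 64.42, -0.132, -0.097), (65.0, 64.92, -0.132, -0.197), (65.5, 65.42, -0.132, -0.144), (66.0, 65.92, -0.132, -0.118), (66.5, 66.42, -0.132, -0.1), (67.0, 66.92, -0.132, -0.16), (67.5, 67.42, -0.132, -0.112), (68.0, 67.92, -0.132, -0.103), (68.5, 68.42, -0.167, -0.12), (69.0, 68.9, -0.23, -0.225)] True -0.21126450039446354 (28.0833, array([5.52, 3.68, 2.55]), array([ 0.563, -0.877, -0.138]), array([ 0.5168, -0.0388,  0.1482]), 0.0133)
```

Run:
```python
from h import *
p=H+[0,0,.009]
def go(deg):
    r.movej(r.solve_ik(p,q(YAW-np.pi+np.radians(deg)))); return round(float(r.read_state()["tau"][5]),3)
print(go(69.4), end=' '); print(go(68.5),go(66.5)); r.hold(.1)
Q=q(YAW-np.pi+np.radians(66.5)); f0=r.read_state()["contact_force"]; print(f0.round(2))
L=[];a=0
while a<25:
    a+=.5 if a<3 else 1.; a=min(a,25)
    P,QQ=lifted(p,Q,np.radians(a)); r.move_straight(P,QQ,speed=.03)
    f=r.read_state()["contact_force"]-f0; L.append((a,f.round(1).tolist()))
    if np.linalg.norm(f)>10: print("STOP");break
print(L,st())
b,d=optics.get_image("side");cv2.imwrite("pics/s5.png",b[100:380,150:430,::-1])
```

```text
-0.285 0.021 0.103
[5.42 3.21 1.2 ]
[(0.5, [1.0, 0.0, -1.6]), (1.0, [-0.1, -0.2, -4.0]), (1.5, [-0.2, -0.4, -3.5]), (2.0, [-0.2, -0.1, -4.9]), (2.5, [1.0, -0.3, -4.8]), (3.0, [-0.1, -0.8, -5.0]), (4.0, [-1.1, -0.1, -3.3]), (5.0, [-0.8, -0.3, -3.3]), (6.0, [-0.3, -1.2, -2.0]), (7.0, [-0.3, -0.8, -2.4]), (8.0, [-0.5, -1.3, -3.9]), (9.0, [0.3, -1.6, -3.7]), (10.0, [-0.6, -0.6, -4.0]), (11.0, [0.3, 0.1, -5.8]), (12.0, [-0.2, -0.9, -4.6]), (13.0, [-0.7, -0.7, -5.0]), (14.0, [0.0, -0.2, -5.9]), (15.0, [-0.4, 0.1, -4.9]), (16.0, [0.2, -0.7, -5.3]), (17.0, [-0.6, -1.2, -7.3]), (18.0, [0.3, -0.5, -7.2]), (19.0, [0.2, -0.8, -7.2]), (20.0, [-0.9, -1.1, -6.9]), (21.0, [-0.5, -1.5, -8.0]), (22.0, [-0.5, -0.9, -8.0]), (23.0, [-0.1, -0.8, -7.9]), (24.0, [-0.7, -1.4, -7.6]), (25.0, [-0.2, -1.0, -8.5])] (35.9333, array([ 5.25,  2.21, -7.26]), array([ 0.561, -1.459, -0.104]), array([ 0.5532, -0.028 ,  0.2055]), 0.0134)
```

View pics/s5.png

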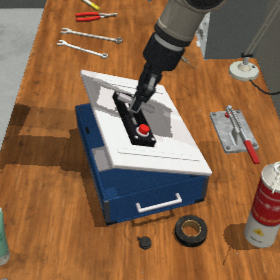

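The lid is up with the fingers still on the bar (crop near (140,95)), and the tape (190,230) and boot (145,242) are where they were. Next I'll release, back out along the lid normal and measure the lid angle.

Run:
```python
from h import *
s=r.read_state(); z=Ro.from_quat(s["eef_rot"]).as_matrix()[:,2]; P=s["eef_pos"]
command_gripper(.045); r.hold(.1); print(st())
print(r.move_straight(P-z*.09,speed=.08)); print(st())
r.movej([-1.383,.342,1.524,0,1.275,0.5]); r.hold(.3); print(st())
a,da=optics.get_image("top"); b,db=optics.get_image("side")
for n,d,im,w in(("top",da,a,(slice(130,290),slice(225,405))),("side",db,b,(slice(170,330),slice(220,370)))):
    m=optics.camera_model(n); v,u=np.mgrid[w]; dd=d[w]; ok=(dd>0)&(im[w].min(2)>150)
    uv=np.c_[u[ok],v[ok],np.ones(ok.sum())]; X=(uv@np.linalg.inv(m["K"]).T*dd[ok][:,None]-m["t"])@m["R"]
    c=X-HINGE; x=c@BX; y=c@BY; k=(x>-.22)&(x<-.03)&(abs(y)<.14)&(X[:,2]>.1)
    A=np.c_[x[k],y[k],np.ones(k.sum())]; sel=np.ones(k.sum(),bool)
    for _ in range(4):
        f=np.linalg.lstsq(A[sel],X[k][sel,2],rcond=None)[0]; sel=abs(A@f-X[k][:,2])<.006
    print(n,"lid deg",np.degrees(np.arctan(-f[0])).round(1),f.round(3),sel.sum())
for n,i in(("top",a),("side",b)):
    o=np.load(n+"0.npz")["im"]
    cv2.imwrite(f"pics/{n}6.png",np.hstack([x[110:300,190:430,::-1] if n=="top" else x[170:370,200:400,::-1] for x in(o,i)]))
x,y=[cv2.imread(f"pics/{n}6.png") for n in("top","side")]
x=cv2.resize(x,(720,285)); y=cv2.resize(y,(600,300)); cv2.imwrite("pics/c6.png",np.vstack([x,cv2.copyMakeBorder(y,0,0,0,120,0)]))
```

```text
(36.4917, array([ 0.88, -0.7 ,  0.97]), array([ 0.037, -0.209,  0.051]), array([ 0.5531, -0.0282,  0.2062]), 0.0451)
False
(37.7583, array([-0.05, -0.42, -0.1 ]), array([ 0.066, -0.221,  0.014]), array([ 0.5893, -0.0172,  0.2867]), 0.0448)
(40.325, array([-0.2 , -0.32,  0.12]), array([-0.012, -0.04 ,  0.007]), array([ 0.1724, -0.4961,  0.2563]), 0.0446)
top lid deg 24.5 [-0.456  0.     0.104] 10363
side lid deg 24.3 [-0.451  0.002  0.108] 4515
```

View pics/c6.png

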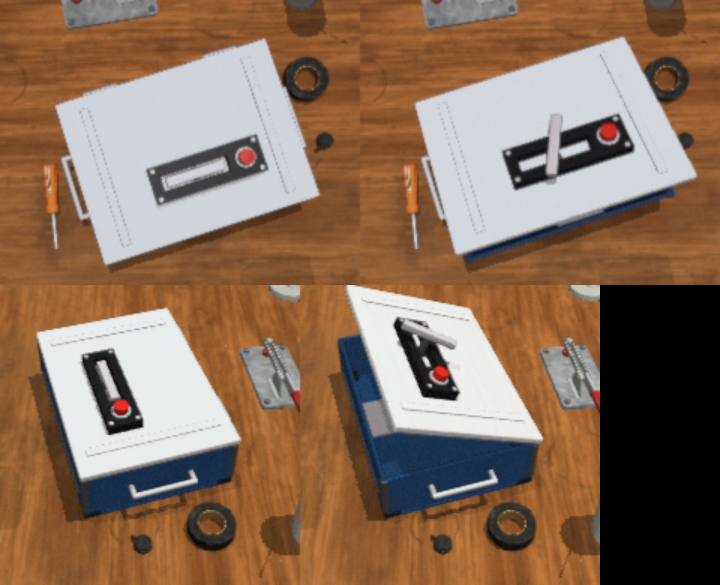

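The lid stands open by itself at about 24.5°. The handle is turned (top crop (553,148)), and the screwdriver, tape and boot have not moved. Handing in.

```bash
python3 -c "
from h import *
r.finish_job(); print('done')"
```

```text
the job is handed in; nothing more can be done
done
```

The tool box is open: the lid stands by itself at about 24.5° with the arm clear of it. I handed the job in at about 40 s of the 72 s allowed.

- **Button:** I pressed it in 0.5 mm steps until I felt the hard stop. The pressing force reached 9.4 N (limit 15 N), and the camera then showed the T-handle popped out.
- **Handle:** I turned it counter-clockwise and felt the stop at about 68.5°. The extra torque there was about 0.15 N m, roughly 5 N on the stop (limit 12 N). I then eased back about 3° by the tool angle.
- **Lid:** I raised it along its hinge arc with at most 8.5 N of force change, and saw no sign of the latch catching. After release, the two cameras' depth readings gave 24.5° and 24.3°.
- **Bystanders:** the screwdriver, tape roll and boot look the same in pictures from before and after.

**Odd reading:** the wrist moment was near zero for the first 10° of turning and had the opposite sign from 15° to 54°. It settled at the expected steady drag once I went to 0.5° steps. I confirmed by picture at 30° that the bar was turning with the gripper.

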